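# Lock the cam-arm coupler onto the sample tank

### The job

Put the steel cam-arm coupler, mouth down, over the grooved adapter on top of the sample tank, with both its cam arms still up. Then swing the two cam arms down together, one finger on each, until both are felt to come hard up against their stops and have drawn the coupler down onto its seal; press gently and stop at once when they arrive (never more than about 20 N on either arm). Finally let go, and leave the other bench things where they are.

Things in the scene. Friction and masses are not known exactly. Their poses are not given: they have to be found in the camera images.
- coupler: The loose steel coupler, about 0.35 kg: a round cup standing mouth down, 38 mm outside, 46 mm high, closed flat top, bore 30 mm wide and 36 mm deep. Origin: centre of the mouth rim (its underside when standing); z up along the cup's axis, y through the two cam arms. It may be set on the adapter at any yaw.
- coupler_grip (a point): Point on the coupler's axis 30 mm above its mouth rim, axes as coupler. The cup is grasped here from above, 38 mm wide, fingers on its +x and -x sides (the cam arms stand on its +y and -y sides; they begin 20 mm from the axis and are at most 18 mm wide along x).
- tank: The steel sample tank, fixed, let up to 20 mm into the bench, 90 mm wide, 50 mm high. Origin: centre of its underside, z up. On its axis a 15 mm neck carries the adapter head, 28 mm wide, 17 mm thick, top edge bevelled 1 mm: the bore goes over it with 1 mm to spare all round. The head's top is 96 to 106 mm above the origin: it is screwed in to another height each time and is not measured.
- tank_axis (a point): Point on the tank's axis, 50 mm above its underside (its upper deck). The springy rubber seal pad, 19 mm wide, stands 5 to 12 mm above the adapter head's top, stiffness 0.9 N/mm. A coupler resting on it has its mouth rim 61 to 79 mm above the tank's underside; locked, 61 to 72 mm, about 35 mm below the head's top.
- cam_a (a joint): Angle of the cam arm on the coupler's +y side: 0 = fully open (19 deg above level), 1.15 rad = at its stop, locked (47 deg below level). Pivot line along the coupler's x, 26.5 mm off the axis, 14 mm above the mouth rim. It stays where it is left (friction 0.065 N m); pressing its cross bar takes 3 to 6 N (6 to 12 N for both), then force climbs steeply at the stop. Its lobe draws the coupler down 0 to 8 mm.
- cam_b (a joint): The same for the cam arm on the coupler's -y side. Open fingers 80 to 85 mm apart along the coupler's y, pressed down from above over its centre, catch both arms.
- cam_a_bar (a point): Middle of the round cross bar (7 mm thick, 18 mm long) on the upper face of the +y arm. The arm is a straight steel strip, 6 mm thick, 12 mm wide, running outward 38 mm from its pivot; the bar lies 24 mm along it and 3 mm above its middle. Open, the bar is 48 mm off the coupler's axis and 25 mm above its rim; locked, 45 mm off the axis and 1 mm below the rim.
- cam_b_bar (a point): The same cross bar of the -y arm.
- beaker: Bystander: steel beaker, 70 wide, 90 high mm. Origin: centre of its underside.
- reagent: Bystander: white reagent bottle, 60 wide, 130 high mm. Origin: centre of its underside.
- jar: Bystander: amber jar with black lid, 60 wide, 70 high mm. Origin: centre of its underside.
- spare_ring: Bystander: flat steel ring, 48 wide, 8 high mm. Origin: centre of its underside.
- wrench: Bystander: steel spanner lying flat.
- slide_box: Bystander: closed blue slide box, 90 x 60 x 30 mm. Origin: centre of its underside.
- dish: Bystander: glass dish, 90 wide, 15 high mm. Origin: centre of its underside.
There are look-alikes about, which are no part of the job. What is shaped like the coupler but yellow is not meant.

How it is judged:
By the outcome, as a careful person would: the job done as asked, in the order asked, and still so for the second after the job is handed in, with the robot touching nothing.
It also fails if it takes over 64 s, if anything falls off the work surface, if the arm or the gripper's body presses on something with over 40 N, if the wrist force passes 120 N, or if a joint passes its speed limit or range.

### The arm

A 6-joint arm with a two-finger parallel gripper is mounted at the origin on the work surface. World frame = base frame: x ahead of the robot, y to its left, z up, the work surface at z = 0. Lengths are in m, angles in rad, forces in N, time in s.
With the tool pointing down it reaches from about 0.3 to 0.75 m from the base axis. Payload 8.5 kg.
Tool frame: the origin (TCP) lies on the centre line of the jaws, within the pads' length; the fingertips stand 25 mm ahead of it and the grasp point (between the pads) lies 6 mm ahead of it (arm.tcp_to_tips is the distance from the TCP to the fingertips, in m); z points along the fingers, y is the line along which they close (so a half turn about z gives the same grasp; the last joint's range is limited). The gripper opens to 85 mm and grips with 20 to 120 N. Pads are 22 mm wide; open, the fingers measure 114 mm over their backs; the gripper's body (76 mm by 85 mm) begins 54 mm behind the grasp point. The pads swing forward as they close: fully open they stand 13 mm farther back than shut.
Start: joints at [1.046, 0.381, 1.297, -0, 1.464, -0.215], TCP at [0.168, 0.524, 0.256] pointing down, gripper open.
Joint ranges: [-3.11, 3.11], [-0.89, 2.33], [0.22, 2.48], [-1.42, 4.56], [0.17, 2.85], [-2.88, 2.88]. Speed limits (rad/s): [2.39, 2.39, 3.14, 3.14, 3.14, 3.14].

### API

Orientations are given as a unit quaternion [x, y, z, w].
In Python, from rig import read_state, capture, arm gives the robot as it stands.
- The arm moves only by the shell command python3 -m inch 'ROWS' [FORCE]. ROWS is JSON, a list that holds one entry, the list of rows, each a list of 7 numbers: the shift along the tool's x, y, z in cm, then the turn, a rotation vector about the tool's x, y, z in rad, then the finger opening in cm, from 0 to 8.54. A call has 1 to 5 rows; each row is the pose to reach, as a shift and turn from the pose commanded when the call began, along the tool's axes at that moment; what a row does not reach only later rows make up. A row lasts 1/8 s, in which the tool goes at most 62.5 mm and 10.7 degrees, less where a joint would pass 70% of its speed; a pose out of reach is approached as far as the arm can. A call with a gripper value outside its range is refused whole. The fingers move at their own pace and stop on an object; FORCE is the grip in N (left out, the last holds). Time passes only in rows, so rows that repeat a pose let the fingers close. It gives the time, the measured TCP pose, the force, the opening and the grip force at its end, in the units of the state.
- read_state(): the state, without advancing time (a new reading comes with each control period).
- capture(name): name is "scene" or "top" or "wrist"; returns a dict with "color" (480x640x3 uint8, red, green, blue), "K" (3x3 intrinsics, pixels), "rvec" (rotation vector, rad) and "tvec" (3), from world to camera coordinates, as OpenCV has them; the wrist camera has in their place "tool_from_camera" (4x4, takes a point from camera to tool coordinates, whose origin is the TCP and whose axes are the flange's). Camera axes: x right, y down, z forward; pixel columns grow to the right and rows downward; lengths in m; the calibration is good to about 2 mm. A picture is of the moment at which its call begins: read the wrist's pose just before it. There is no depth.
- arm.hand_in(): hands the job in; it is judged then, once.
The state is a dict: "t": time; "joints": joint angles; "joint_velocities": joint speeds; "effort": joint torques, N m; "eef_pos": TCP position; "eef_rot": TCP orientation; "ft_force": force on the tool from outside, world axes, zero at the start; "ft_torque": the same for the moment, N m; "finger_gap": finger opening in m; "gripper_force": force on a finger pad.
Only numpy, scipy, OpenCV 4.12 (cv2) and the standard library are available. Lean on these libraries where they do the work, as an engineer would, in place of code of your own. Each camera call takes 0.05 s, during which the arm holds its last target. There are 200 camera calls.

## Working session

There is one attempt and no reset: what is moved stays moved. The work goes in short steps, Python scripts to look and compute and a shell command to move; the robot and the scene stay as the last step left them, time stands still between calls to the robot, and variables do not carry over. Pictures are saved under pics/ and viewed, at most 10 in all, crops included, and the job is handed in when it is done.

```bash
mkdir -p pics; ls
cat > h.py <<'E'
import numpy as np, cv2
from rig import read_state, capture, arm
from scipy.spatial.transform import Rotation as R
def save(n,f):
    c=capture(n); cv2.imwrite('pics/'+f,c['color'][:,:,::-1]); return c
def ray(c,uv,s=None):
    """world origin, dir of a pixel; s=state for wrist"""
    d=np.linalg.inv(c['K'])@[uv[0],uv[1],1.]
    if 'rvec' in c:
        Rm=R.from_rotvec(np.ravel(c['rvec'])).as_matrix(); return -Rm.T@np.ravel(c['tvec']),Rm.T@d
    T=np.eye(4);T[:3,:3]=R.from_quat(s['eef_rot']).as_matrix();T[:3,3]=s['eef_pos']
    T=T@np.array(c['tool_from_camera']); return T[:3,3],T[:3,:3]@d
def at(c,uv,z,s=None):
    o,d=ray(c,uv,s); return (o+d*(z-o[2])/d[2]).round(4)
def proj(c,p,s=None):
    if 'rvec' in c:
        q=R.from_rotvec(np.ravel(c['rvec'])).as_matrix()@np.array(p)+np.ravel(c['tvec'])
    else:
        T=np.eye(4);T[:3,:3]=R.from_quat(s['eef_rot']).as_matrix();T[:3,3]=s['eef_pos']
        T=np.linalg.inv(T@np.array(c['tool_from_camera'])); q=T[:3,:3]@np.array(p)+T[:3,3]
    u=c['K']@q; return (u[:2]/u[2]).round(1)
E
python3 - <<'E'
from h import *
s=read_state(); print(s)
for n in('scene','top','wrist'):
    c=save(n,n+'0.png'); print(n,c['K'].tolist(), [np.array(c[k]).round(3).tolist() for k in c if k not in('color','K')])
E
```

```text
pics
{'t': 0.0, 'joints': array([ 1.04568880e+00,  3.81248790e-01,  1.29828927e+00,  8.12818059e-06,
        1.46358957e+00, -2.15294900e-01]), 'joint_velocities': array([-1.41148298e-04, -8.50907543e-04,  2.12991939e-04, -1.28347497e-03,
        4.93011472e-05,  1.05259343e-04]), 'effort': array([-1.45702306e-04, -4.48468530e+01, -2.31273401e+01, -2.09092645e-04,
        4.81894560e-03,  1.26634600e-05]), 'eef_pos': array([0.16754897, 0.52358631, 0.25567378]), 'eef_rot': array([ 1.54287924e-01,  9.88025631e-01, -7.14034465e-04, -2.81447001e-04]), 'ft_force': array([-0.11395312,  0.51329875,  0.02791264]), 'ft_torque': array([0.00328687, 0.00447129, 0.0646942 ]), 'gripper_force': 0.0, 'finger_gap': 0.08552504503122636}
scene [[568.0316637866224, 0.0, 319.3073055437406], [0.0, 568.0316637866224, 237.65436906407265], [0.0, 0.0, 1.0]] [[1.739, 1.676, -0.769], [-0.017, -0.313, 1.907]]
top [[611.7781921136637, 0.0, 320.18150258913585], [0.0, 611.7781921136637, 233.71908474889653], [0.0, 0.0, 1.0]] [[2.254, -1.959, 0.205], [-0.06, 0.531, 1.21]]
wrist [[355.5701918469972, 0.0, 324.9703570915618], [0.0, 355.5701918469972, 237.11058927838687], [0.0, 0.0, 1.0]] [[[-0.001, -0.96, -0.28, 0.072], [1.0, -0.001, 0.0, -0.0], [-0.001, -0.28, 0.96, -0.117], [0.0, 0.0, 0.0, 1.0]]]
```

View pics/top0.png

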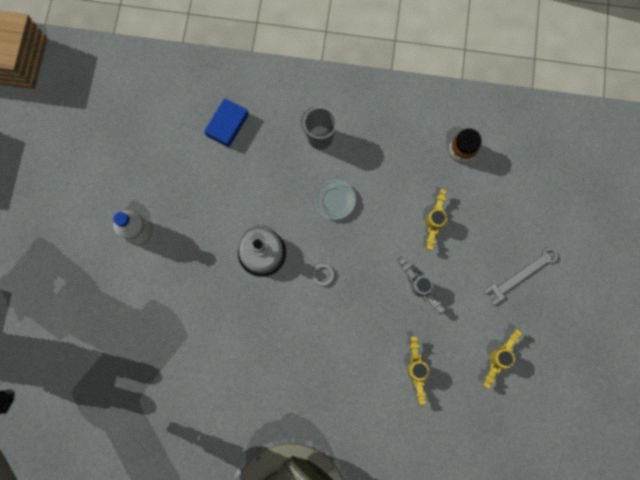

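View pics/scene0.png

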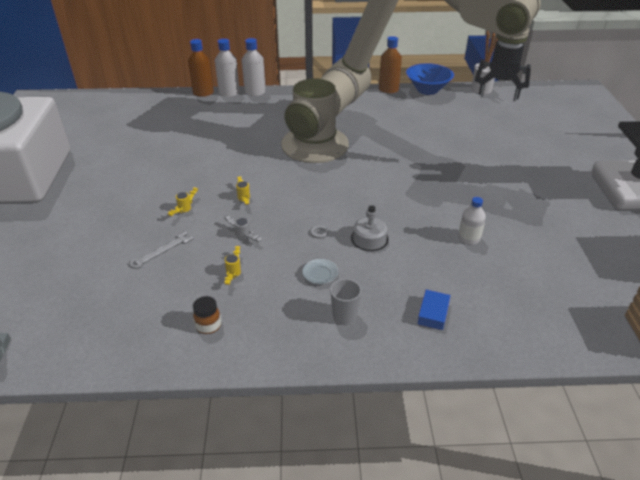

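Candidates for the coupler in the top view: the grey one at (423,286), and yellow look-alikes at (437,218), (420,370) and (505,358). By the description it is the grey one. The tank is at (262,250).

Run:
```python
from h import *
t=capture('top'); s=capture('scene')
im=t['color'][:,:,::-1]
a=cv2.resize(im[240:330,380:470],(400,400),interpolation=cv2.INTER_CUBIC)
b=cv2.resize(im[205:295,215:305],(400,400),interpolation=cv2.INTER_CUBIC)
cv2.imwrite('pics/crop1.png',np.hstack([a,b]))
print('coupler',at(t,(423,286),.046),at(s,(242,224),.046))
print('arm tips',at(t,(403,262),.027),at(t,(441,312),.027))
print('tank deck',at(t,(262,250),.04),'pad',at(t,(258,243),.1),at(t,(258,243),.085),at(s,(371.5,208.5),.1),at(s,(371.5,208.5),.085))
```

```text
coupler [ 0.4568 -0.2088  0.046 ] [ 0.4694 -0.2062  0.046 ]
arm tips [ 0.5038 -0.1649  0.027 ] [ 0.4112 -0.2541  0.027 ]
tank deck [0.4858 0.1297 0.04  ] pad [0.4888 0.1329 0.1   ] [0.4914 0.1347 0.085 ] [0.4849 0.1358 0.1   ] [0.4657 0.1387 0.085 ]
```

View pics/crop1.png

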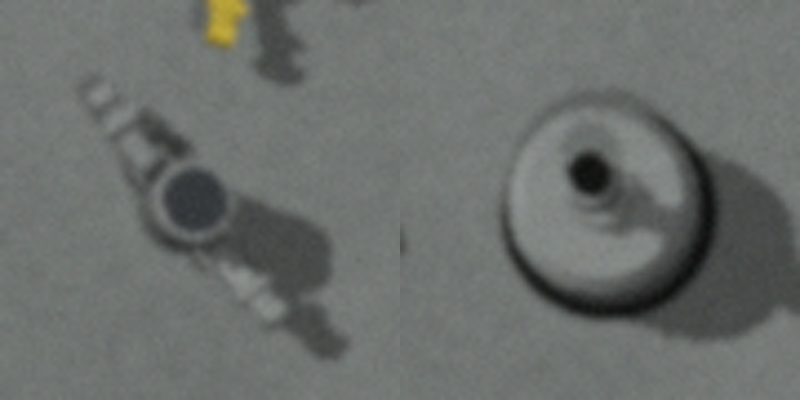

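The crop confirms it: a grey cup with a dark flat top at px (424,285), with two grey arms running to (402,261) and (442,310). The right half shows the tank with the black seal pad at px (258,244). The coupler's y axis is at about 44° in the world and the positions fit the reach. Now I move above it.

```bash
cat >> h.py <<'E'
def rel(p,yaw,s=None):
    """row for TCP at p, pointing down, tool x at world yaw deg"""
    s=s or read_state(); R0=R.from_quat(s['eef_rot']); a=np.radians(yaw)
    x=np.array([np.cos(a),np.sin(a),0]); z=np.array([0,0,-1.]); Rt=R.from_matrix(np.c_[x,np.cross(z,x),z])
    d=R0.inv().apply(np.array(p)-s['eef_pos'])*100
    print('row',d.round(2).tolist(),(R0.inv()*Rt).as_rotvec().round(3).tolist(),'t',round(s['t'],2),'F',s['ft_force'].round(1).tolist(),'j',s['joints'].round(2).tolist())
E
python3 -m inch '[[[-50,-61,0,0,0,2.06,8.5],[-50,-61,0,0,0,2.06,8.5],[-50,-61,0,0,0,2.06,8.5],[-50,-61,0,0,0,2.06,8.5],[-50,-61,0,0,0,2.06,8.5]]]' 40
python3 -c "
from h import *
rel((.40,-.20,.25),44)"
```

```text
t: 0.88
eef_pos: [0.2829, 0.2315, 0.2565]
eef_rot: [0.586, 0.81, 0.0, 0.0]
ft_force: [1.7, 0.7, -0.4]
finger_gap: 0.0853
gripper_force: 0.0
row [-44.65, -2.37, 0.65] [0.001, -0.0, 1.121] t 0.88 F [1.7, 0.7, -0.4] j [0.36, 0.05, 1.74, -0.0, 1.35, 0.04]
```

```bash
python3 -m inch '[[[-46,-7,1,0,0,1.12,8.5],[-46,-7,1,0,0,1.12,8.5],[-46,-7,1,0,0,1.12,8.5],[-46,-7,1,0,0,1.12,8.5],[-46,-7,1,0,0,1.12,8.5]]]'
python3 -c "
from h import *
rel((.458,-.208,.22),44)"
```

```text
t: 1.5
eef_pos: [0.3361, -0.0767, 0.2498]
eef_rot: [0.889, 0.457, 0.0, 0.0]
ft_force: [1.6, 0.4, 0.6]
finger_gap: 0.085
gripper_force: 0.0
row [-3.59, 17.55, 3.0] [0.001, -0.0, 0.182] t 1.5 F [1.6, 0.4, 0.6] j [-0.57, 0.02, 1.8, 0.0, 1.33, 0.05]
```

```bash
python3 -m inch '[[[-3.6,17.5,3,0,0,0.18,8.5],[-3.6,17.5,3,0,0,0.18,8.5],[-3.6,17.5,3,0,0,0.18,8.5],[-3.6,17.5,3,0,0,0.18,8.5],[-3.6,17.5,3,0,0,0.18,8.5]]]'
python3 - <<'E'
from h import *
s=read_state(); c=save('wrist','w1.png'); rel((.458,-.208,.22),44,s)
print(proj(c,(.458,-.208,.046),s))
E
```

```text
t: 2.12
eef_pos: [0.4582, -0.2044, 0.2194]
eef_rot: [0.926, 0.379, -0.0, -0.0]
ft_force: [-0.7, 0.2, 0.5]
finger_gap: 0.0847
gripper_force: 0.0
row [-0.27, 0.25, -0.06] [-0.001, 0.0, 0.009] t 2.12 F [-0.7, 0.2, 0.5] j [-0.66, 0.33, 1.49, 0.0, 1.32, 0.14]
[328.9 224. ]
```

View pics/w1.png

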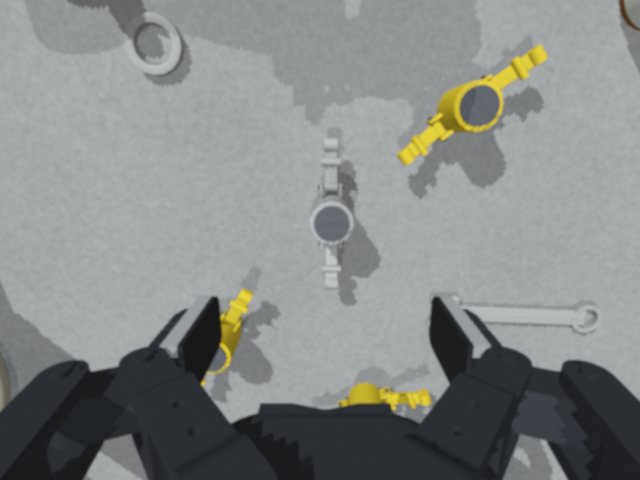

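The coupler's top is at (332,222), with its arms vertical in the image from (332,138) to (331,287), so the tool x axis is along them. A yellow arm tip at (247,293) is near the left finger, so I check the clearance.

Run:
```python
from h import *
s=read_state(); c=capture('wrist')
p=at(c,(332,222),.046,s); print(p)
R0=R.from_quat(s['eef_rot'])
f=lambda q:(R0.inv().apply(q-p)*1e3).round(1)
for n,uv,z in(('ytip',(247,293),.027),('ytop',(222,352),.046),('tipA',(332,138),.027),('tipB',(331,287),.027),('barA',(332,160),.028),('barB',(332,270),.028)): print(n,f(at(c,uv,z,s)))
rel((p[0],p[1],.05),44,s)
```

```text
[ 0.461  -0.2085  0.046 ]
ytip [-74.2 -80.3  19. ]
ytop [-125.9 -103.1    0. ]
tipA [67.8 -0.1 19. ]
tipB [-68.   -0.4  19. ]
barA [49.8  0.  18. ]
barB [-50.4   0.5  18. ]
row [-0.1, 0.53, 16.99] [-0.0, -0.0, 0.009] t 2.17 F [0.6, 0.4, -0.3] j [-0.66, 0.33, 1.49, 0.0, 1.32, 0.14]
```

```bash
python3 -m inch '[[[0,0.5,6,0,0,0,8.5],[0,0.5,9.9,0,0,0,8.5],[0,0.5,9.9,0,0,0,8.5],[0,0.5,9.9,0,0,0,8.5]]]'
python3 - <<'E'
from h import *
s=read_state(); c=save('wrist','w2.png')
p=np.array([.461,-.2085,.046]); u=proj(c,p,s); print(u)
g=cv2.cvtColor(c['color'],cv2.COLOR_RGB2GRAY); m=((g<110)*255).astype(np.uint8)
for k in cv2.findContours(m,0,1)[0]:
    if 300<cv2.contourArea(k)<6000:
        e=cv2.fitEllipse(k); print(np.round(e[0],1),np.round(e[1],1),at(c,e[0],.046,s))
rel((p[0],p[1],.036),44,s)
E
```

```text
t: 2.72
eef_pos: [0.4626, -0.2085, 0.1226]
eef_rot: [0.925, 0.379, 0.001, 0.001]
ft_force: [-0.2, 0.8, -0.3]
finger_gap: 0.0847
gripper_force: 0.0
[323.5 262.7]
[324.  264.6] [42.5 43.9] [ 0.4603 -0.2095  0.046 ]
[345.6 210.8] [20.  57.9] [ 0.4914 -0.1958  0.046 ]
[499.3 120.1] [19.6 42.8] [ 0.5807 -0.2185  0.046 ]
[545.6  91.8] [53.7 65.7] [ 0.6056 -0.2244  0.046 ]
[88.5 25.5] [33.9 58.9] [ 0.4686 -0.0424  0.046 ]
[56.7 10.9] [26.1 48.5] [ 0.4632 -0.0281  0.046 ]
row [-0.12, -0.14, 8.66] [0.003, -0.0, 0.009] t 2.73 F [-0.2, 0.8, -0.3] j [-0.66, 0.45, 1.62, 0.0, 1.07, 0.14]
```

View pics/w2.png

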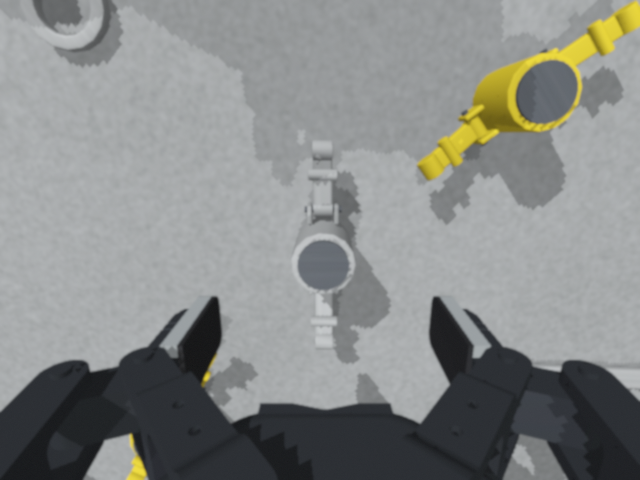

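The dark top disc is centred at (324,264.6), right between the fingers. I descend and grip.

```bash
python3 -m inch '[[[-0.2,-0.1,5,0,0,0.009,8.5],[-0.2,-0.1,8.5,0,0,0.009,8.5],[-0.2,-0.1,8.5,0,0,0.009,8.5],[-0.2,-0.1,8.5,0,0,0.009,8.5]]]'
python3 -c "
from h import *
rel((.4603,-.2095,.036),44)"
```

```text
t: 3.28
eef_pos: [0.4609, -0.2097, 0.0376]
eef_rot: [0.927, 0.375, 0.001, 0.001]
ft_force: [-0.4, -0.7, 0.6]
finger_gap: 0.0849
gripper_force: 0.0
row [-0.03, -0.06, 0.16] [0.003, -0.0, 0.0] t 3.27 F [-0.4, -0.7, 0.6] j [-0.66, 0.58, 1.71, -0.0, 0.85, 0.14]
```

```bash
python3 -m inch '[[[0,0,0,0,0,0,3.2],[0,0,0,0,0,0,3.2],[0,0,0,0,0,0,3.2],[0,0,0,0,0,0,3.2],[0,0,0,0,0,0,3.2]]]' 40
python3 -m inch '[[[0,0,0,0,0,0,3.2],[0,0,0,0,0,0,3.2]]]' 40
```

```text
t: 3.9
eef_pos: [0.4603, -0.2093, 0.0363]
eef_rot: [0.927, 0.375, 0.0, 0.001]
ft_force: [0.3, 0.2, 6.7]
finger_gap: 0.0365
gripper_force: 39.2
t: 4.15
eef_pos: [0.4603, -0.2093, 0.0363]
eef_rot: [0.927, 0.375, 0.0, 0.001]
ft_force: [-0.1, 0.1, 5.6]
finger_gap: 0.0367
gripper_force: 39.2
```

```bash
python3 -m inch '[[[0,0,-2,0,0,0,3.2],[0,0,-8,0,0,0,3.2],[0,0,-14,0,0,0,3.2],[5,-3.5,-15.4,0,0,0,3.2],[9,-6.5,-15.4,0,0,0,3.2]]]'
python3 -m inch '[[[5,-3.5,0,0,0,0,3.2],[9.5,-6.6,0,0,0,0,3.2],[13,-9,0,0,0,0,3.2],[14.8,-10.1,0,0,0,0,3.2],[14.8,-10.1,0,0,0,0,3.2]]]'
python3 - <<'E'
from h import *
s=read_state(); c=save('wrist','w3.png'); rel((.516,.076,.19),44,s)
print(proj(c,(.488,.133,.1),s),s['finger_gap'],s['gripper_force'])
E
```

```text
t: 4.78
eef_pos: [0.4797, -0.0985, 0.1907]
eef_rot: [0.927, 0.374, 0.001, 0.001]
ft_force: [0.7, -0.4, -3.8]
finger_gap: 0.0366
gripper_force: 41.4
t: 5.4
eef_pos: [0.5155, 0.0768, 0.189]
eef_rot: [0.927, 0.376, -0.001, -0.0]
ft_force: [-0.8, -0.3, -3.7]
finger_gap: 0.0366
gripper_force: 41.3
row [-0.02, 0.1, -0.1] [-0.001, 0.001, 0.002] t 5.4 F [-0.8, -0.3, -3.7] j [-0.08, 0.39, 1.49, 0.0, 1.26, 0.72]
[226.4 222.8] 0.03661015191408511 41.33672297000885
```

View pics/w3.png

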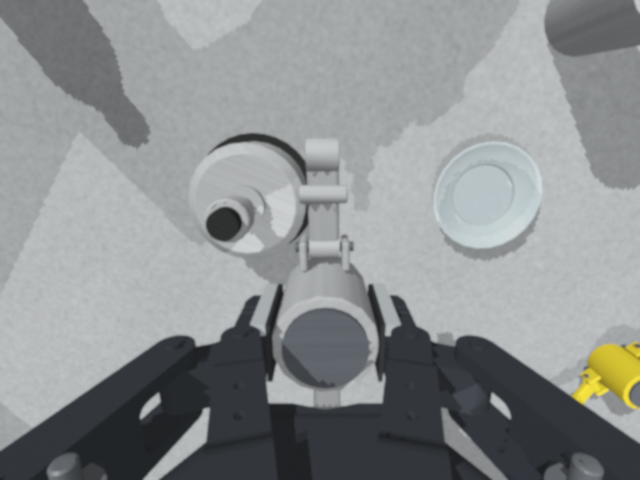

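The black seal pad is at (224,223) on the tank, and the held coupler's dark top is at (325,347), upright with both arms open. I take a second view from the other side to triangulate.

```bash
cat >> h.py <<'E'
def dark(c,uv,th=60,rad=40):
    g=cv2.cvtColor(c['color'],cv2.COLOR_RGB2GRAY); m=((g<th)*255).astype(np.uint8)
    k=[k for k in cv2.findContours(m,0,1)[0] if cv2.contourArea(k)>200]
    e=[cv2.fitEllipse(q) for q in k]; e=min(e,key=lambda q:np.hypot(*(np.array(q[0])-uv)))
    print('ellipse',np.round(e[0],1),np.round(e[1],1)); return e[0]
E
cat > v.py <<'E'
import sys,pickle
from h import *
uv=eval(sys.argv[1]); s=read_state(); c=capture('wrist'); cv2.imwrite('pics/'+sys.argv[2],c['color'][:,:,::-1])
e=dark(c,uv,45); pickle.dump(ray(c,e,s),open(sys.argv[2]+'.pk','wb')); print(at(c,e,.1,s))
h=dark(c,(325,347),100); o,d=ray(c,h,s); R0=R.from_quat(s['eef_rot']); o=R0.inv().apply(o-s['eef_pos']); d=R0.inv().apply(d); print('held top in tool',(o+d*(-.010-o[2])/d[2])*1e3)
E
python3 v.py '(224,223)' a.png
python3 -m inch '[[[0,-4,0,0,0,0,3.2],[0,-9,0,0,0,0,3.2],[0,-12,0,0,0,0,3.2],[0,-12,0,0,0,0,3.2],[0,-12,0,0,0,0,3.2]]]'
python3 v.py '(432,223)' b.png
python3 - <<'E'
from h import *; import pickle
r=[pickle.load(open(f+'.png.pk','rb')) for f in 'ab']
A=sum(np.eye(3)-np.outer(d,d)/(d@d) for o,d in r); b=sum((np.eye(3)-np.outer(d,d)/(d@d))@o for o,d in r)
p=np.linalg.solve(A,b); print('pad',p.round(4))
for o,d in r: print((o+d*(p[2]-o[2])/d[2]-p).round(4))
rel((p[0],p[1],.19),44)
E
```

```text
ellipse [274.6 333.4] [18.4 82.1]
[0.4522 0.0616 0.1   ]
ellipse [322.9 361.2] [44.6 82.8]
held top in tool [ -5.50122434  -1.15590509 -10.        ]
t: 6.12
eef_pos: [0.4331, 0.1611, 0.1897]
eef_rot: [0.927, 0.374, 0.0, 0.0]
ft_force: [0.2, -0.8, -4.0]
finger_gap: 0.0369
gripper_force: 41.5
ellipse [450.1 400.7] [14.2 55.2]
[0.415 0.023 0.1  ]
ellipse [306.4 370.6] [21.9 67.3]
held top in tool [ -9.36005271  -6.94472624 -10.        ]
pad [0.4423 0.0591 0.1223]
[0.0223 0.0094 0.    ]
[-0.0199 -0.0159  0.    ]
row [-6.42, 7.97, -0.03] [0.0, -0.0, -0.002] t 6.17 F [-0.2, -0.3, -3.3] j [0.1, 0.3, 1.64, -0.0, 1.2, 0.9]
```

Run:
```python
import cv2,numpy as np
for f,uv in(('a',(224,223)),('b',(432,223))):
    g=cv2.imread(f'pics/{f}.png',0); print(f,g[uv[1]-40:uv[1]+41:8,uv[0]-40:uv[0]+41:8].tolist())
    for th in (40,60,80,100):
        m=((g<th)*255).astype(np.uint8)
        for k in cv2.findContours(m,1,1)[0]:
            if 300<cv2.contourArea(k)<8000:
                e=cv2.fitEllipse(k)
                if e[1][0]/e[1][1]>.8: print(f,th,np.round(e[0],1),np.round(e[1],1))
```

```text
a [[162, 186, 176, 174, 179, 178, 180, 175, 177, 179, 175], [168, 182, 175, 174, 175, 176, 176, 177, 176, 144, 177], [162, 180, 176, 175, 189, 186, 173, 139, 141, 178, 173], [163, 174, 175, 185, 131, 48, 140, 173, 109, 184, 135], [160, 163, 177, 66, 49, 48, 42, 161, 115, 161, 160], [166, 166, 169, 47, 47, 47, 46, 82, 113, 161, 160], [163, 161, 151, 64, 49, 46, 47, 126, 169, 162, 163], [176, 163, 160, 141, 135, 78, 124, 197, 204, 205, 162], [179, 183, 179, 184, 153, 144, 178, 205, 207, 208, 158], [183, 182, 184, 180, 186, 185, 169, 145, 138, 136, 136], [179, 178, 184, 183, 182, 181, 185, 190, 141, 139, 141]]
a 60 [468.4 397.4] [29.8 36.3]
a 60 [222.5 222.4] [29.8 33.1]
a 60 [241.8 197.7] [117.1 136.3]
a 80 [222.5 222.5] [31. 34.]
a 80 [239.1 201.3] [120.  145.1]
a 100 [222.5 222.6] [32.2 34.9]
a 100 [242.4 193.7] [111. 131.]
b [[201, 177, 179, 181, 177, 185, 202, 197, 177, 190, 188], [191, 180, 179, 179, 179, 202, 199, 198, 167, 186, 188], [201, 170, 178, 204, 189, 199, 200, 201, 163, 191, 191], [196, 180, 185, 63, 58, 178, 199, 204, 158, 186, 189], [173, 204, 44, 58, 57, 56, 184, 193, 144, 169, 188], [170, 202, 50, 56, 56, 55, 148, 151, 146, 147, 190], [202, 182, 153, 56, 56, 56, 184, 142, 141, 146, 187], [201, 201, 190, 138, 98, 151, 140, 146, 142, 141, 189], [202, 204, 204, 155, 142, 144, 143, 143, 142, 145, 186], [142, 140, 141, 141, 140, 141, 144, 147, 141, 178, 188], [143, 142, 139, 143, 139, 140, 141, 139, 151, 183, 191]]
b 60 [421.6 221.8] [28.4 31.9]
b 80 [421.9 222.1] [30.1 33.1]
b 80 [404.6 201.8] [121.9 142.7]
b 100 [421.9 222.1] [31.1 34. ]
b 100 [399.5 193. ] [112.2 124.9]
```

Run:
```python
from h import *
s=read_state(); c=capture('wrist')
ob,db=ray(c,(421.9,222.2),s)
for L in (.119,.120):
    oa,da=ray(c,(222.5,222.5),s); oa=oa+R.from_quat(s['eef_rot']).apply([0,L,0])
    r=[(oa,da),(ob,db)]
    A=sum(np.eye(3)-np.outer(d,d)/(d@d) for o,d in r); b=sum((np.eye(3)-np.outer(d,d)/(d@d))@o for o,d in r)
    p=np.linalg.solve(A,b); print('pad',p.round(4),s['eef_pos'].round(4))
    rel((p[0],p[1],.18),44,s)
```

```text
pad [0.4872 0.1334 0.1003] [0.4333 0.161  0.1896]
row [1.97, 5.73, 0.97] [0.0, -0.0, -0.002] t 6.17 F [-0.2, -0.3, -3.3] j [0.1, 0.3, 1.64, -0.0, 1.2, 0.9]
pad [0.4872 0.1327 0.0986] [0.4333 0.161  0.1896]
row [1.92, 5.78, 0.97] [0.0, -0.0, -0.002] t 6.17 F [-0.2, -0.3, -3.3] j [0.1, 0.3, 1.64, -0.0, 1.2, 0.9]
```

```bash
python3 -m inch '[[[2,5.7,0,0,0,0,3.2],[2,5.7,0,0,0,0,3.2],[2,5.7,4.4,0,0,0,3.2],[2,5.7,4.4,0,0,0,3.2],[2,5.7,4.4,0,0,0,3.2]]]'
python3 -c "
from h import *
rel((.4872,.1331,.1),44)"
python3 -m inch '[[[0,0,0.8,0,0,0,3.2],[0,0,1.2,0,0,0,3.2],[0,0,1.2,0,0,0,3.2]]]'
```

```text
t: 6.85
eef_pos: [0.487, 0.1348, 0.1467]
eef_rot: [0.927, 0.374, 0.001, 0.0]
ft_force: [-0.0, 0.9, -3.1]
finger_gap: 0.0366
gripper_force: 41.9
row [-0.11, 0.13, 4.67] [0.001, -0.001, -0.0] t 6.85 F [-0.0, 0.9, -3.1] j [0.04, 0.42, 1.59, 0.0, 1.13, 0.84]
t: 7.22
eef_pos: [0.4864, 0.1349, 0.1335]
eef_rot: [0.927, 0.375, -0.0, -0.0]
ft_force: [0.7, 0.4, -3.5]
finger_gap: 0.0364
gripper_force: 42.0
```

```bash
python3 -m inch '[[[-0.07,0.16,0,0,0,0,3.2],[-0.07,0.16,0.2,0,0,0,3.2],[-0.07,0.16,0.4,0,0,0,3.2],[-0.07,0.16,0.4,0,0,0,3.2]]]'
python3 -c "
from h import *
rel((.4872,.1331,.1),44)"
```

```text
t: 7.72
eef_pos: [0.4872, 0.1333, 0.1295]
eef_rot: [0.927, 0.375, -0.0, -0.0]
ft_force: [0.4, 0.1, -3.5]
finger_gap: 0.0363
gripper_force: 42.1
row [-0.01, 0.02, 2.95] [-0.0, -0.0, -0.0] t 7.72 F [0.4, 0.1, -3.5] j [0.03, 0.44, 1.61, 0.0, 1.09, 0.84]
```

Mouth is at about z = 0.0935, and the head top should be at 0.087–0.094. I go down in small steps and watch the force.

```bash
python3 -m inch '[[[0,0,0.2,0,0,0,3.2],[0,0,0.4,0,0,0,3.2],[0,0,0.4,0,0,0,3.2]]]'
python3 -m inch '[[[0,0,0.2,0,0,0,3.2],[0,0,0.3,0,0,0,3.2],[0,0,0.3,0,0,0,3.2]]]'
```

```text
t: 8.1
eef_pos: [0.4871, 0.1333, 0.1254]
eef_rot: [0.927, 0.375, -0.0, -0.0]
ft_force: [0.4, 0.2, -4.2]
finger_gap: 0.0366
gripper_force: 42.1
t: 8.48
eef_pos: [0.4871, 0.1333, 0.1225]
eef_rot: [0.927, 0.375, -0.0, -0.0]
ft_force: [0.1, 1.7, -3.0]
finger_gap: 0.0368
gripper_force: 42.1
```

```bash
python3 -c "
from h import *
s=read_state();print(s['ft_force'],s['ft_torque'],s['eef_pos'])"
```

```text
[ 0.12121745  1.7101981  -2.98330254] [ 0.17817709 -0.09585444 -0.00308476] [0.4871184  0.13325874 0.1225179 ]
```

```bash
python3 -m inch '[[[0.03,-0.03,0.1,0,0,0,3.2],[0.03,-0.03,0.3,0,0,0,3.2],[0.03,-0.03,0.3,0,0,0,3.2]]]'
```

```text
t: 8.85
eef_pos: [0.4871, 0.1336, 0.1194]
eef_rot: [0.927, 0.375, -0.0, -0.0]
ft_force: [0.4, -0.4, -4.6]
finger_gap: 0.0361
gripper_force: 42.1
```

```bash
python3 -m inch '[[[0,0,0.3,0,0,0,3.2],[0,0,0.5,0,0,0,3.2],[0,0,0.5,0,0,0,3.2]]]'
python3 -m inch '[[[0,0,0.3,0,0,0,3.2],[0,0,0.5,0,0,0,3.2],[0,0,0.5,0,0,0,3.2]]]'
```

```text
t: 9.22
eef_pos: [0.4871, 0.1337, 0.1144]
eef_rot: [0.927, 0.375, -0.0, -0.0]
ft_force: [1.1, 0.4, -3.6]
finger_gap: 0.0366
gripper_force: 42.1
t: 9.6
eef_pos: [0.4871, 0.1337, 0.1094]
eef_rot: [0.927, 0.375, -0.0, -0.0]
ft_force: [0.6, 0.5, -4.1]
finger_gap: 0.0369
gripper_force: 42.1
```

```bash
python3 -m inch '[[[0,0,0.3,0,0,0,3.2],[0,0,0.6,0,0,0,3.2],[0,0,0.6,0,0,0,3.2]]]'
python3 -m inch '[[[0,0,0.15,0,0,0,3.2],[0,0,0.3,0,0,0,3.2],[0,0,0.3,0,0,0,3.2]]]'
```

```text
t: 9.98
eef_pos: [0.4872, 0.1337, 0.1036]
eef_rot: [0.927, 0.375, 0.0, 0.0]
ft_force: [-0.2, -0.4, -1.0]
finger_gap: 0.0364
gripper_force: 42.1
t: 10.35
eef_pos: [0.4872, 0.1337, 0.1007]
eef_rot: [0.927, 0.375, 0.0, 0.0]
ft_force: [-0.2, -0.6, 2.0]
finger_gap: 0.0367
gripper_force: 42.2
```

Seated on the pad: about 1 N/mm, and contact at a plausible height. I release and look.

```bash
python3 -m inch '[[[0,0,-0.2,0,0,0,3.2],[0,0,-0.2,0,0,0,5],[0,0,-0.2,0,0,0,8.5],[0,0,-0.2,0,0,0,8.5],[0,0,-0.2,0,0,0,8.5]]]' 40
python3 -m inch '[[[0,0,-5,0,0,0,8.5],[0,0,-10,0,0,0,8.5],[0,0,-10,0,0,0,8.5],[0,0,-10,0,0,0,8.5]]]'
python3 - <<'E'
from h import *
s=read_state(); c=save('wrist','w4.png'); rel((.4872,.1337,.2),44,s)
for z in(.1,.11): print(proj(c,(.4872,.1337,z),s))
E
```

```text
t: 10.98
eef_pos: [0.4871, 0.1337, 0.1026]
eef_rot: [0.927, 0.375, -0.0, -0.0]
ft_force: [0.2, -0.3, 0.1]
finger_gap: 0.0848
gripper_force: 0.0
t: 11.48
eef_pos: [0.4867, 0.1336, 0.2019]
eef_rot: [0.927, 0.375, -0.001, -0.0]
ft_force: [-0.2, -0.4, -0.2]
finger_gap: 0.0849
gripper_force: 0.0
row [0.04, 0.03, 0.19] [-0.001, 0.001, -0.0] t 11.47 F [-0.2, -0.4, -0.2] j [0.03, 0.35, 1.51, -0.0, 1.28, 0.84]
[326.5 246.5]
[326.5 251.4]
```

View pics/w4.png

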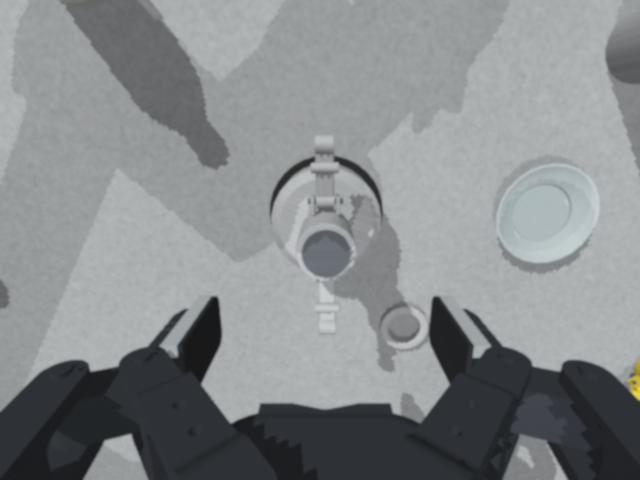

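The coupler stands upright on the adapter (top at (326,253)) with both arms still open (tips at (325,150) and (327,320)). I turn 90° so that the fingers straddle the arms.

```bash
python3 -m inch '[[[0,0,0,0,0,-0.8,8.54],[0,0,0,0,0,-0.8,8.54],[0,0,0,0,0,-0.8,8.54],[0,0,0,0,0,-0.8,8.54],[0,0,0,0,0,-0.8,8.54]]]'
python3 -m inch '[[[0,0,0,0,0,-0.77,8.54],[0,0,0,0,0,-0.77,8.54],[0,0,0,0,0,-0.77,8.54],[0,0,0,0,0,-0.77,8.54],[0,0,0,0,0,-0.77,8.54]]]'
python3 - <<'E'
from h import *
s=read_state(); c=save('wrist','w5.png'); rel((.4872,.1337,.14),134,s); print(arm.tcp_to_tips, proj(c,(.4872,.1337,.113),s))
e=dark(c,proj(c,(.4872,.1337,.113),s),110); print(at(c,e,.113,s))
E
```

```text
t: 12.15
eef_pos: [0.4867, 0.1336, 0.2011]
eef_rot: [0.707, 0.707, -0.001, -0.001]
ft_force: [0.6, 0.2, 0.2]
finger_gap: 0.0855
gripper_force: 0.0
t: 12.78
eef_pos: [0.4867, 0.1336, 0.2014]
eef_rot: [0.391, 0.92, -0.001, -0.001]
ft_force: [-0.8, -0.0, -0.7]
finger_gap: 0.0856
gripper_force: 0.0
row [-0.04, 0.05, 6.14] [-0.002, -0.002, -0.002] t 12.78 F [-0.8, -0.0, -0.7] j [0.03, 0.35, 1.51, 0.0, 1.28, -0.73]
0.025 [326.9 256.4]
ellipse [326.4 255.8] [44.7 46.3]
[0.4867 0.1337 0.113 ]
```

View pics/w5.png

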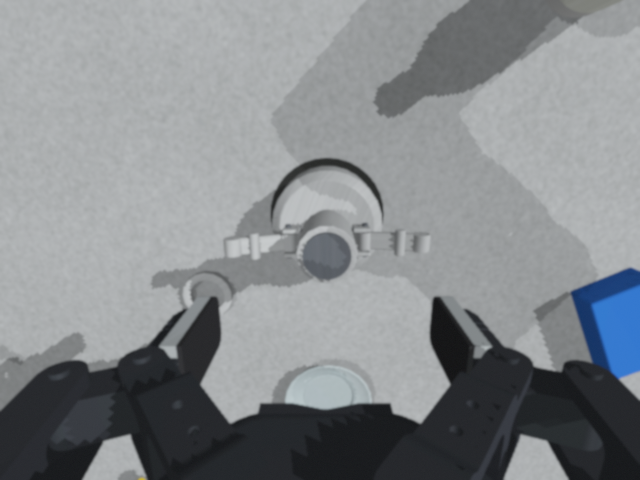

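The coupler's top is at (326,256), with bars at (257,246) and (401,242), symmetric under the fingers. I go down onto the bars.

```bash
python3 -m inch '[[[0,0,5,0,0,0,8.54],[0,0,7,0,0,0,8.54],[0,0,7,0,0,0,8.54],[0,0,7,0,0,0,8.54]]]'
python3 -m inch '[[[0,0,0.3,0,0,0,8.54],[0,0,0.6,0,0,0,8.54],[0,0,0.6,0,0,0,8.54]]]'
python3 -m inch '[[[0,0,0.2,0,0,0,8.54],[0,0,0.4,0,0,0,8.54],[0,0,0.4,0,0,0,8.54]]]'
```

```text
t: 13.32
eef_pos: [0.4876, 0.1337, 0.1333]
eef_rot: [0.392, 0.92, 0.0, 0.001]
ft_force: [-0.1, 0.3, -0.8]
finger_gap: 0.0855
gripper_force: 0.0
t: 13.7
eef_pos: [0.4871, 0.1337, 0.1266]
eef_rot: [0.391, 0.92, -0.0, -0.0]
ft_force: [-0.5, -0.4, 0.5]
finger_gap: 0.0852
gripper_force: 0.0
t: 14.08
eef_pos: [0.4871, 0.1336, 0.1225]
eef_rot: [0.391, 0.92, -0.0, -0.0]
ft_force: [0.5, 0.3, -0.2]
finger_gap: 0.0854
gripper_force: 0.0
```

```bash
for i in 1 ; do python3 -m inch '[[[0,0,0.2,0,0,0,8.54],[0,0,0.4,0,0,0,8.54],[0,0,0.4,0,0,0,8.54]]]'; done
python3 -m inch '[[[0,0,0.2,0,0,0,8.54],[0,0,0.4,0,0,0,8.54],[0,0,0.4,0,0,0,8.54]]]'
```

```text
t: 14.45
eef_pos: [0.487, 0.1337, 0.1184]
eef_rot: [0.391, 0.92, -0.0, -0.0]
ft_force: [0.1, -0.1, 0.0]
finger_gap: 0.0854
gripper_force: 0.0
t: 14.82
eef_pos: [0.487, 0.1337, 0.1144]
eef_rot: [0.391, 0.92, -0.0, -0.0]
ft_force: [-0.2, 0.0, 0.2]
finger_gap: 0.0857
gripper_force: 0.0
```

```bash
python3 -m inch '[[[0,0,0.2,0,0,0,8.54],[0,0,0.3,0,0,0,8.54],[0,0,0.3,0,0,0,8.54]]]'
```

```text
t: 15.2
eef_pos: [0.4871, 0.1337, 0.1115]
eef_rot: [0.391, 0.92, -0.0, -0.0]
ft_force: [0.3, -0.2, -0.5]
finger_gap: 0.0855
gripper_force: 0.0
```

```bash
python3 -m inch '[[[0,0,0.2,0,0,0,8.54],[0,0,0.3,0,0,0,8.54],[0,0,0.3,0,0,0,8.54]]]'
python3 -m inch '[[[0,0,0.2,0,0,0,8.54],[0,0,0.3,0,0,0,8.54],[0,0,0.3,0,0,0,8.54]]]'
```

```text
t: 15.58
eef_pos: [0.4871, 0.1337, 0.1085]
eef_rot: [0.391, 0.92, -0.0, -0.0]
ft_force: [0.3, -0.6, 0.1]
finger_gap: 0.0857
gripper_force: 0.0
t: 15.95
eef_pos: [0.4871, 0.1337, 0.1055]
eef_rot: [0.391, 0.92, -0.0, -0.0]
ft_force: [0.7, -0.6, 0.1]
finger_gap: 0.0852
gripper_force: 0.0
```

```bash
python3 -m inch '[[[0,0,0.2,0,0,0,8.54],[0,0,0.3,0,0,0,8.54],[0,0,0.3,0,0,0,8.54]]]'
```

```text
t: 16.32
eef_pos: [0.4872, 0.1337, 0.1027]
eef_rot: [0.391, 0.92, 0.0, 0.0]
ft_force: [0.3, 0.9, 1.9]
finger_gap: 0.0856
gripper_force: 1.0
```

```bash
python3 -m inch '[[[0,0,0.2,0,0,0,8.54],[0,0,0.3,0,0,0,8.54],[0,0,0.3,0,0,0,8.54]]]'
python3 -m inch '[[[0,0,0.2,0,0,0,8.54],[0,0,0.3,0,0,0,8.54],[0,0,0.3,0,0,0,8.54]]]'
```

```text
t: 16.7
eef_pos: [0.4872, 0.1337, 0.0997]
eef_rot: [0.391, 0.92, 0.0, 0.0]
ft_force: [0.4, -0.4, 4.1]
finger_gap: 0.0856
gripper_force: 2.2
t: 17.08
eef_pos: [0.487, 0.1335, 0.0968]
eef_rot: [0.391, 0.92, -0.0, -0.0]
ft_force: [-1.5, -1.5, 6.7]
finger_gap: 0.0856
gripper_force: 2.8
```

```bash
python3 -m inch '[[[0,0,0.2,0,0,0,8.54],[0,0,0.3,0,0,0,8.54],[0,0,0.3,0,0,0,8.54]]]'
```

```text
t: 17.45
eef_pos: [0.4867, 0.1333, 0.0935]
eef_rot: [0.391, 0.92, -0.001, -0.0]
ft_force: [-1.9, -3.2, 3.5]
finger_gap: 0.0859
gripper_force: 2.6
```

```bash
python3 -m inch '[[[0,0,0.2,0,0,0,8.54],[0,0,0.2,0,0,0,8.54]]]'
python3 - <<'E'
from h import *
s=read_state(); print(s['ft_force'],s['ft_torque'])
c=capture('wrist'); cv2.imwrite('pics/w6.png',c['color'][120:460,100:560,::-1])
E
```

```text
t: 17.7
eef_pos: [0.4867, 0.1334, 0.0915]
eef_rot: [0.391, 0.92, -0.001, -0.0]
ft_force: [-3.0, -2.0, 4.2]
finger_gap: 0.0853
gripper_force: 3.5
[-3.01905285 -1.95222227  4.23596666] [-0.47502812  0.42211616  0.05376533]
```

View pics/w6.png

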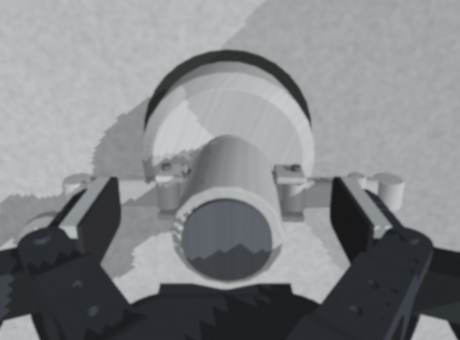

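The crop shows the cup leaning slightly to the right, its top at crop column 232 (image 332 against 325), and the left arm swung further than the right. The lateral force of 3.6 N points to tool −y, so I shift the tool −y to relieve it and then go on.

```bash
python3 -m inch '[[[0,-0.1,0,0,0,0,8.54],[0,-0.1,0,0,0,0,8.54]]]'
python3 - <<'E'
from h import *
s=read_state(); R0=R.from_quat(s['eef_rot']); c=capture('wrist'); cv2.imwrite('pics/w7.png',c['color'][:,:,::-1])
print(R0.inv().apply(s['ft_force']),R0.inv().apply(s['ft_torque'])); dark(c,(330,355),110)
E
```

```text
t: 18.0
eef_pos: [0.4864, 0.133, 0.0917]
eef_rot: [0.391, 0.92, -0.0, 0.0]
ft_force: [-1.0, -1.4, 5.8]
finger_gap: 0.0855
gripper_force: 2.4
[-0.37147548 -1.68189075 -5.84633775] [0.20449925 0.05330948 0.01801774]
ellipse [327.8 360.3] [82.3 90.9]
```

```bash
cat > f.py <<'E'
from h import *
s=read_state(); R0=R.from_quat(s['eef_rot']); c=capture('wrist')
print('tool F',R0.inv().apply(s['ft_force']).round(1),'T',R0.inv().apply(s['ft_torque']).round(2)); dark(c,(328,360),110)
E
python3 -m inch '[[[0,-0.04,0.1,0,0,0,8.54],[0,-0.04,0.2,0,0,0,8.54],[0,-0.04,0.2,0,0,0,8.54]]]'; python3 f.py
python3 -m inch '[[[0,0,0.1,0,0,0,8.54],[0,0,0.2,0,0,0,8.54],[0,0,0.2,0,0,0,8.54]]]'; python3 f.py
```

```text
t: 18.42
eef_pos: [0.4861, 0.1326, 0.0896]
eef_rot: [0.391, 0.92, -0.0, -0.0]
ft_force: [-0.5, -1.4, 5.8]
finger_gap: 0.0853
gripper_force: 2.8
tool F [-0.6 -1.3 -5.8] T [ 0.27  0.09 -0.04]
ellipse [330.1 362.4] [83.  91.5]
t: 18.85
eef_pos: [0.4859, 0.1326, 0.0876]
eef_rot: [0.391, 0.92, -0.0, -0.0]
ft_force: [-2.6, -1.1, 5.8]
finger_gap: 0.0853
gripper_force: 2.8
tool F [ 1.  -2.6 -5.8] T [ 0.39 -0.01  0.01]
ellipse [322.7 406.4] [178.3 643.8]
```

```bash
python3 -m inch '[[[0,0,0.1,0,0,0,8.54],[0,0,0.2,0,0,0,8.54],[0,0,0.2,0,0,0,8.54]]]'; python3 f.py
python3 -m inch '[[[0,0.05,0.1,0,0,0,8.54],[0,0.05,0.2,0,0,0,8.54],[0,0.05,0.2,0,0,0,8.54]]]'; python3 f.py
```

```text
t: 19.27
eef_pos: [0.486, 0.1326, 0.0856]
eef_rot: [0.391, 0.92, -0.0, -0.0]
ft_force: [-1.7, -1.4, 5.7]
finger_gap: 0.0855
gripper_force: 2.7
tool F [ 0.2 -2.2 -5.7] T [0.29 0.02 0.05]
ellipse [322.8 406.5] [178.5 642.8]
t: 19.7
eef_pos: [0.4863, 0.1329, 0.0836]
eef_rot: [0.391, 0.92, -0.0, -0.0]
ft_force: [-2.6, -2.0, 6.0]
finger_gap: 0.0856
gripper_force: 2.6
tool F [ 0.3 -3.2 -6. ] T [0.36 0.05 0.01]
ellipse [322.3 407.1] [177.6 644. ]
```

```bash
python3 -m inch '[[[0,0,0.1,0,0,0,8.54],[0,0,0.2,0,0,0,8.54],[0,0,0.2,0,0,0,8.54]]]'
python3 -m inch '[[[0,0,0.1,0,0,0,8.54],[0,0,0.15,0,0,0,8.54],[0,0,0.15,0,0,0,8.54]]]'; python3 f.py
```

```text
t: 20.12
eef_pos: [0.4865, 0.133, 0.0817]
eef_rot: [0.391, 0.92, 0.0, 0.0]
ft_force: [-1.7, -0.8, 5.3]
finger_gap: 0.0854
gripper_force: 2.5
t: 20.5
eef_pos: [0.4868, 0.1331, 0.0803]
eef_rot: [0.391, 0.92, 0.0, 0.0]
ft_force: [-1.1, 1.0, 6.5]
finger_gap: 0.0852
gripper_force: 2.8
tool F [ 1.5 -0.1 -6.5] T [0.05 0.08 0.01]
ellipse [324.1 406.5] [179.7 640.8]
```

```bash
python3 -m inch '[[[0,0,0.1,0,0,0,8.54],[0,0,0.1,0,0,0,8.54]]]'
```

```text
t: 20.8
eef_pos: [0.4869, 0.1333, 0.0794]
eef_rot: [0.391, 0.92, 0.0, 0.001]
ft_force: [-0.4, 1.3, 5.6]
finger_gap: 0.0852
gripper_force: 2.8
```

```bash
python3 -m inch '[[[0,0,0.1,0,0,0,8.54],[0,0,0.1,0,0,0,8.54]]]'
python3 -m inch '[[[0,0,0.1,0,0,0,8.54],[0,0,0.1,0,0,0,8.54]]]'
```

```text
t: 21.05
eef_pos: [0.4872, 0.1334, 0.0785]
eef_rot: [0.391, 0.92, 0.001, 0.001]
ft_force: [1.6, 1.5, 6.7]
finger_gap: 0.0856
gripper_force: 3.0
t: 21.3
eef_pos: [0.4873, 0.1334, 0.0776]
eef_rot: [0.391, 0.92, 0.001, 0.001]
ft_force: [0.6, 2.2, 6.2]
finger_gap: 0.0854
gripper_force: 3.2
```

```bash
python3 -m inch '[[[0,0,0.1,0,0,0,8.54],[0,0,0.1,0,0,0,8.54]]]'
```

```text
t: 21.55
eef_pos: [0.4874, 0.1335, 0.0767]
eef_rot: [0.391, 0.92, 0.001, 0.001]
ft_force: [1.4, 1.8, 7.6]
finger_gap: 0.0855
gripper_force: 3.6
```

```bash
python3 -m inch '[[[0,0,0.1,0,0,0,8.54],[0,0,0.1,0,0,0,8.54]]]'
```

```text
t: 21.8
eef_pos: [0.4874, 0.1334, 0.0757]
eef_rot: [0.391, 0.92, 0.001, 0.001]
ft_force: [1.7, 2.3, 8.3]
finger_gap: 0.0854
gripper_force: 4.3
```

```bash
python3 -m inch '[[[0,0,0.1,0,0,0,8.54],[0,0,0.1,0,0,0,8.54]]]'; python3 f.py
```

```text
t: 22.05
eef_pos: [0.4874, 0.1333, 0.0749]
eef_rot: [0.391, 0.92, 0.001, 0.001]
ft_force: [0.1, 0.7, 9.7]
finger_gap: 0.0853
gripper_force: 4.9
tool F [ 0.5  0.6 -9.7] T [-0.15  0.21  0.01]
ellipse [323.9 406.5] [179.2 642.1]
```

```bash
python3 -m inch '[[[0,0,0.05,0,0,0,8.54],[0,0,0.1,0,0,0,8.54]]]'
```

```text
t: 22.35
eef_pos: [0.4875, 0.1333, 0.0741]
eef_rot: [0.391, 0.92, 0.001, 0.001]
ft_force: [-0.6, -0.4, 14.9]
finger_gap: 0.0855
gripper_force: 7.3
```

```bash
python3 -m inch '[[[0,0,0.05,0,0,0,8.54],[0,0,0.1,0,0,0,8.54]]]'
```

```text
t: 22.6
eef_pos: [0.4877, 0.1333, 0.0739]
eef_rot: [0.391, 0.92, 0.001, 0.002]
ft_force: [-4.2, 1.7, 24.1]
finger_gap: 0.0855
gripper_force: 12.4
```

```bash
python3 f.py
```

```text
tool F [  4.1  -1.8 -24.2] T [0.37 0.47 0.01]
ellipse [323.  407.3] [179.1 641. ]
```

The force climbed steeply (15 to 24 N over 0.2 mm), balanced at about 12 N per arm, so both are at their stops. I lift off and look.

```bash
python3 -m inch '[[[0,0,-0.3,0,0,0,8.54],[0,0,-2,0,0,0,8.54],[0,0,-6,0,0,0,8.54],[0,0,-12,0,0,0,8.54],[0,0,-12,0,0,0,8.54]]]'
python3 -m inch '[[[0,0,-0.5,0,0,0,8.54],[0,0,-0.5,0,0,0,8.54]]]'
python3 - <<'E'
from h import *
s=read_state(); c=capture('wrist'); rel((.4872,.1337,.2),134,s)
for z in (.107,.113): print(proj(c,(.4868,.1337,z),s))
dark(c,proj(c,(.4868,.1337,.107),s),110)
cv2.imwrite('pics/w8.png',cv2.resize(c['color'][140:340,190:460,::-1],None,fx=2.9,fy=2.9))
E
```

```text
t: 23.28
eef_pos: [0.4879, 0.1332, 0.1955]
eef_rot: [0.391, 0.92, 0.002, 0.003]
ft_force: [0.3, -0.3, -0.4]
finger_gap: 0.0854
gripper_force: 0.0
t: 23.52
eef_pos: [0.4861, 0.133, 0.1961]
eef_rot: [0.391, 0.92, -0.0, -0.001]
ft_force: [0.9, -0.5, -0.3]
finger_gap: 0.0855
gripper_force: 0.0
row [-0.02, 0.12, -0.39] [-0.002, -0.001, -0.001] t 23.52 F [0.9, -0.5, -0.3] j [0.03, 0.36, 1.52, 0.0, 1.26, -0.74]
[327.8 255.5]
[327.9 258.8]
ellipse [327.6 255.7] [44.6 46.7]
```

View pics/w8.png

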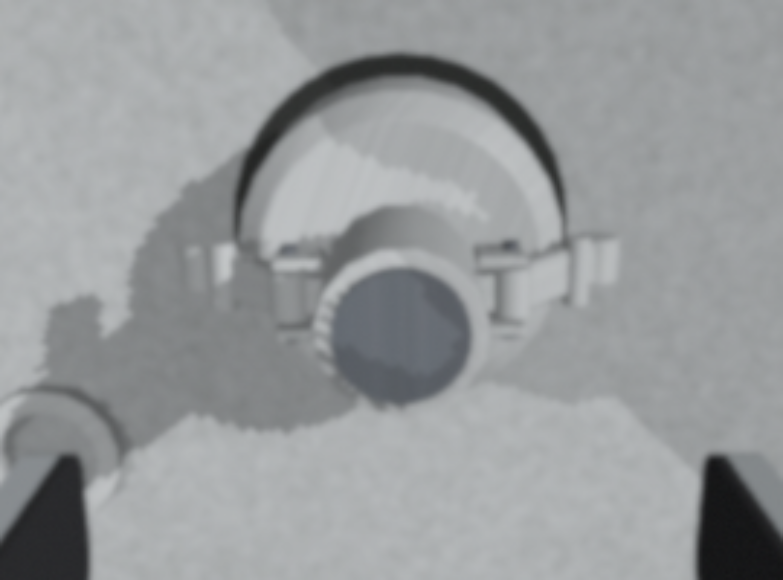

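Both arms are down and symmetric about the cup (tips at crop columns 188 and 618, cup centre at 400). The coupler is upright, its top at z≈0.107, drawn down about 6 mm. Nothing touches it, so I hand in.

```bash
python3 -c "
from rig import arm
print(arm.hand_in())"
```

```text
the job is handed in; nothing more can be done
None
```

I set the steel coupler on the adapter and swung both cam arms down together to their stops at about 12 N each, then let go and handed the job in at about 23.5 s; the other bench things were not touched.

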